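# Roll the angle bracket over and swing the hold-down onto it

## Robot

A 6-joint arm with a two-finger parallel gripper is mounted at the origin on the work surface. World frame = base frame: x ahead of the robot, y to its left, z up, the work surface at z = 0. Lengths are in m, angles in rad, forces in N, time in s.
With the tool pointing down it reaches from about 0.25 to 0.8 m from the base axis. Payload 8.5 kg.
Tool frame: the origin (TCP) lies between the finger pads; the fingertips stand 25 mm ahead of it and the grasp point (between the pads) lies 6 mm ahead of it (tip_extent is the distance from the TCP to the fingertips, in m); z points along the fingers, y is the direction in which the jaws open and shut (so a half turn about z gives the same grasp; the last joint's range is limited). The gripper opens to 85 mm and grips with 20 to 120 N. Pads are 22 mm wide; open, the fingers measure 114 mm over their backs; the gripper's body (76 mm by 85 mm) begins 54 mm behind the grasp point. The pads swing forward as they close: fully open they stand 13 mm farther back than shut.
Start: joints at [1.251, 0.238, -0.013, 1.319, 0, 1.571], TCP at [0.165, 0.498, 0.219] pointing down, gripper open.
Joint ranges: [-2.66, 2.66], [-1.03, 1.9], [-1.14, 1.46], [-1.82, 2.27], [-1.45, 1.34], [-3.14, 3.14]. Speed limits (rad/s): [2.22, 2.22, 2.79, 3.14, 3.14, 3.14].

## Interface

Orientations are given as a 3x3 rotation matrix whose columns are the frame's x, y, z axes.
In Python, from rig import get_obs, get_image, camera_info, finish_job, tip_extent gives the robot as it stands. The module is installed in compiled form; this text tells all that it offers.
- The arm moves only by the tool play_rows, never from a script. Its argument "increments" is a list of rows, each a list of 7 numbers: the shift along the tool's x, y, z in cm, then the turn, a rotation vector about the tool's x, y, z in rad, then the opening, from -1 (shut) to 1 (fully open). A call has exactly 5 rows; each row is the pose to reach, as a shift and turn from the pose commanded when the call began, along the tool's axes at that moment; what a row does not reach only later rows make up. A row lasts 1/10 s, in which the tool goes at most 50 mm and 8.59 degrees, less where a joint would pass 70% of its speed; a pose out of reach is approached as far as the arm can. A call with a gripper value outside its range is refused whole. The fingers move at their own pace and stop on an object; "grip_force" is the grip in N (left out, the last holds). Time passes only in rows, so rows that repeat a pose let the fingers close, or fill a call up. It gives the time, the measured TCP pose, the force and the opening at its end, in the units of the state.
- get_obs(): the state, without advancing time (a new reading comes with each control period).
- get_image(name): name is "scene" or "top" or "wrist"; returns the picture (480x640x3 uint8, red, green, blue); there is no depth.
- camera_info(name): a dict with "fx", "fy", "cx", "cy" (pixels), "k1" (the pictures are not rectified: a ray, as slopes to the right and down, at radius r is drawn at 1 + k1 r^2 times it, then the intrinsics apply), "R" (3x3) and "t" (3): a world point X has camera coordinates R X + t. Camera axes: x right, y down, z forward; pixel columns grow to the right and rows downward; lengths in m; the calibration is good to about 2 mm. A picture is of the moment at which its call begins: read the wrist's pose just before it. camera_info takes no time and is no camera call; for the wrist camera it gives the pose at the moment of the call.
- finish_job(): hands the job in, once; it reports no verdict.
The state is a dict: "time": time; "q": joint angles; "joint_velocities": joint speeds; "tau": joint torques, N m; "eef_pos": TCP position; "tool_rot": TCP orientation; "ft_force": force on the tool from outside, world axes, zero at the start; "torque": the same for the moment, N m; "width": finger opening in m.
Only numpy, scipy, OpenCV 4.12 (cv2) and the standard library are available. Lean on these libraries where they do the work, as an engineer would, in place of code of your own. Each camera call takes 0.05 s, during which the arm holds its last target. There are 200 camera calls.

## Task

One side of the steel angle bracket on the welding fixture is done. With the fingertips, push the top of its standing leg over towards the hold-down so that the bracket pivots on its heel on the spot and lies on that leg, the other leg now standing; then push the hinged hold-down over so that its foot rests on the leg that is lying down. Push gently and grip nothing, do not lift the bracket or drag it along, and leave the pipe piece, the chuck key and the jar alone.

Things in the scene. Friction and masses are not known exactly. Their poses are not given: they have to be found in the camera images.
- fixture: Fixed dark steel plate, 300 (x) x 160 (y) x 12 mm (z), lying on the bench. Origin: centre of its underside, z up; its top is 12 mm above the bench. Its x axis points from the bracket towards the hold-down hinge. The hinge stands on two lugs (28 mm along x, 48 mm over y, tops 50 mm above the bench).
- bracket: Loose steel angle, L-shaped, 0.66 kg, legs 80 mm long, 6 mm thick, 90 mm wide along the heel (y). Origin: middle of the outer heel edge, the corner it pivots on; it starts on the plate, 30 mm to the -x side of the fixture's centre, axes within 0.1 rad of the fixture's, one leg lying along its own -x, the other standing along its +z. Rolled: its z points along the fixture's +x, its x down.
- standing_leg_end (a point): Middle of the end edge of the leg that stands at the start, 80 mm from the heel: 92 mm above the bench at the start, 15 mm when lying on the plate. Pushed on this leg's inner face towards the fixture's +x (about 3 N at 50 mm over the plate), the bracket turns about its heel without sliding; past about 45 degrees it falls over by itself.
- lying_leg_end (a point): Middle of the end edge of the leg that lies at the start, 80 mm from the heel: 15 mm above the bench at the start, 92 mm when that leg stands.
- hold_down (a joint): Hinge of a steel arm, 22 mm wide, 12 mm thick, reaching 75 mm from the hinge, a round foot 22 mm across and 16 mm tall under its end. 0: level along the fixture's -x, foot on the lying leg; pi/2: straight up; starts leaning back at 1.8 to 2.1 (stop 2.2). Friction keeps it where left near upright; pushed to the fixture's -x (3 N at 45 mm over the hinge) below about 1.1 it falls shut by its weight.
- hold_down_hinge (a point): Point on the hinge axis of the hold-down, midway between the lugs, 85 mm from the fixture's centre along its +x, 40 mm above the bench; the axis lies along the fixture's y.
- hold_down_pad (a point): Centre of the foot's flat underside, 65 mm from the hinge along the arm and 22 mm below the arm's centre line; 18 mm above the bench when it rests on the leg.
- pipe_piece: Bystander: upright piece of steel pipe, 60 mm diameter, 55 mm tall, origin at the centre of its underside, beside the plate.
- chuck_key: Bystander: steel T-handled chuck key lying on the bench, shank 95 mm along its x, bar 110 mm along its y, 18 mm high, origin on the bench under the bar.
- paste_jar: Bystander: closed jar, 56 mm diameter, 70 mm tall, origin at the centre of its underside, beside the plate.
There are look-alikes about, which are no part of the job. Leave any brown or turquoise look-alike of the bracket alone.

How it is judged:
By the outcome, as a careful person would: the job done as asked, in the order asked, and still so for the second after the job is handed in, with the robot touching nothing.
It also fails if it takes over 45 s, if anything falls off the work surface, if the arm or the gripper's body presses on something with over 40 N, if the wrist force passes 120 N, or if a joint passes its speed limit or range.

## Working session

There is one attempt and no reset: what is moved stays moved. The work goes in short steps, Python scripts to look and compute and a tool call to move; the robot and the scene stay as the last step left them, time stands still between calls to the robot, and variables do not carry over. Pictures are saved under pics/ and viewed, about 8 in all and at most 12, crops included, and the job is handed in when it is done.

Besides the shell and the picture viewer there is one more tool, called after "Emit:" as name(argument=value, ...) on one line, values as JSON. play_rows: Moves the arm, as the interface text tells. Its arguments: {"type":"object","properties":{"increments":{"type":"array"},"grip_force":{"type":"number"}},"required":["increments"]}

```bash
mkdir -p pics
python3 - <<'E'
from rig import *
import cv2
for n in("scene","top"):
    cv2.imwrite(f"pics/{n}0.png",get_image(n)[:,:,::-1]); 
    c=camera_info(n); print(n,c)
o=get_obs();print(o['time'],o['eef_pos'],o['tool_rot'],o['width'],tip_extent)
E
```

```text
scene {'fx': 433.7923629468633, 'fy': 433.7923629468633, 'cx': 324.36561598920355, 'cy': 238.57303311315667, 'k1': -0.10840481520152116, 'R': array([[ 0.14891542,  0.98884722, -0.00231856],
       [ 0.59001996, -0.09073515, -0.802274  ],
       [-0.79353679,  0.11810298, -0.59695146]]), 't': array([-0.02303612, -0.27863212,  1.20916186])}
top {'fx': 517.9532912994507, 'fy': 517.9532912994507, 'cx': 307.3598708316284, 'cy': 238.7715582418999, 'k1': 4.6864858418978624e-05, 'R': array([[-0.02822346, -0.99913305, -0.03060376],
       [-0.99809272,  0.02984922, -0.05403645],
       [ 0.05490311,  0.0290203 , -0.99806987]]), 't': array([-0.03222013,  0.58938468,  0.8207796 ])}
0.1 [0.16492585 0.49800869 0.21894833] [[-9.49309286e-01  3.14343312e-01 -4.02618200e-04]
 [ 3.14343569e-01  9.49308496e-01 -1.22432627e-03]
 [-2.64989684e-06 -1.28882474e-03 -9.99999169e-01]] 0.0852919454007573 0.025
```

View pics/top0.png

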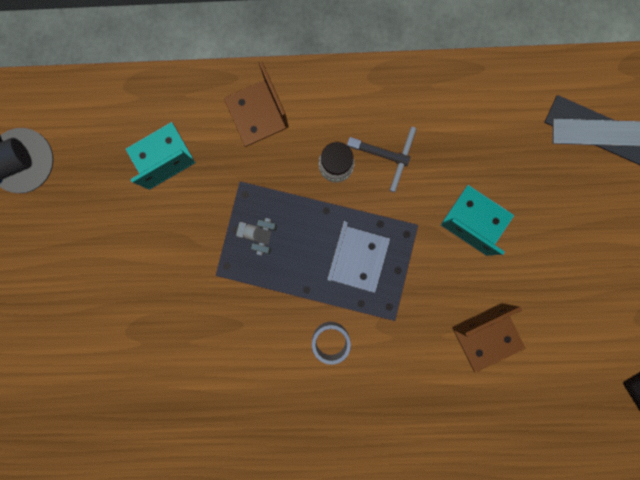

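View pics/scene0.png

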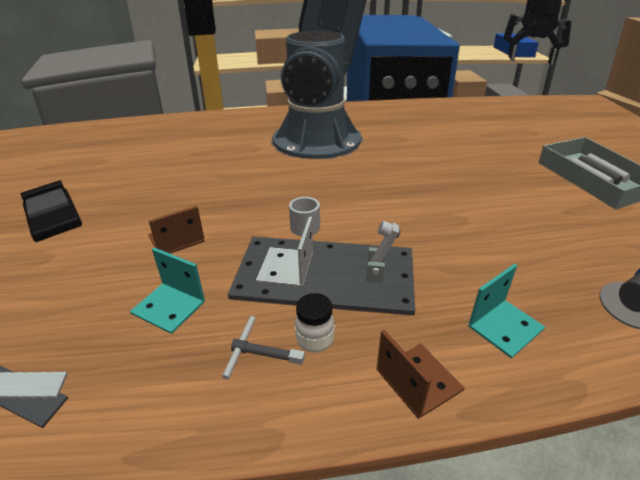

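The top view shows the plate (corners about (238,182), (417,225), (396,320), (217,275)), with the bracket around (360,258) and the hinge near (262,237). The pipe is at (331,343) and the jar at (337,160). I'll enlarge both views.

```bash
python3 - <<'E'
import cv2
a=cv2.imread("pics/top0.png")[165:335,205:430]
cv2.imwrite("pics/topc.png",cv2.resize(a,None,fx=3.5,fy=3.5,interpolation=cv2.INTER_CUBIC))
E
cat > h.py <<'E'
import numpy as np, cv2
from rig import *
def px2w(n,uv,z):
    c=camera_info(n)
    K=np.array([[c['fx'],0,c['cx']],[0,c['fy'],c['cy']],[0,0,1]])
    p=cv2.undistortPoints(np.array(uv,float).reshape(-1,1,2),K,np.array([c['k1'],0,0,0,0.])).reshape(-1,2)
    d=np.c_[p,np.ones(len(p))]@c['R']; o=-c['R'].T@c['t']
    return o+d*((z-o[2])/d[:,2])[:,None]
def w2px(n,X):
    c=camera_info(n); Y=np.atleast_2d(X)@c['R'].T+c['t']; p=Y[:,:2]/Y[:,2:]
    p=p*(1+c['k1']*(p**2).sum(1,keepdims=True))
    return p*[c['fx'],c['fy']]+[c['cx'],c['cy']]
E
```

```text
(no output)
```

View pics/topc.png

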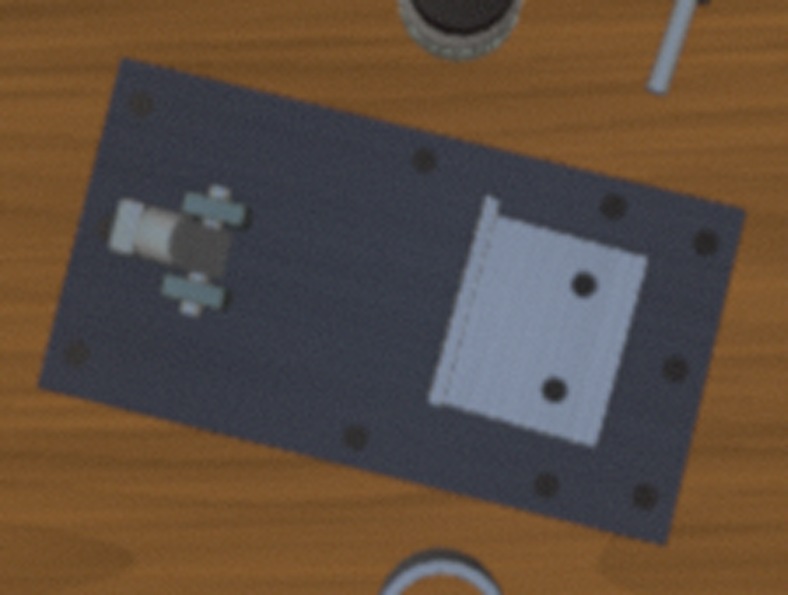

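Run:
```python
from h import *
f=lambda L:[(205+u/3.5,165+v/3.5) for u,v in L]
P=px2w("top",f([(123,58),(746,211),(665,545),(40,386)]),.012)
C=P.mean(0);ax=(P[0]+P[3]-P[1]-P[2]);ax/=np.linalg.norm(ax);ay=np.array([-ax[1],ax[0],0])
print("C",C,"ax",ax,"yaw",np.arctan2(ax[1],ax[0]), "len",np.linalg.norm(P[0]-P[1]),np.linalg.norm(P[0]-P[3]))
F=lambda X:np.c_[(X-C)@ax,(X-C)@ay]*1000
print("stand",F(px2w("top",f([(486,197),(430,403),(498,200),(442,405)]),.092)))
print("lying",F(px2w("top",f([(647,258),(597,446)]),.018)))
print("hinge lug",F(px2w("top",f([(214,208),(194,291)]),.05)))
print("arm end",F(px2w("top",f([(126,200),(113,250)]),.11)))
o=get_obs();R=o['tool_rot']
print("tool x in fix",R[:,0]@ax,R[:,0]@ay,"tool y",R[:,1]@ax,R[:,1]@ay)
print("TCP fix",F(o['eef_pos'][None]), o['q'])
```

```text
C [ 0.56918357 -0.06398622  0.012     ] ax [0.27081911 0.96263026 0.        ] yaw 1.2965524921330778 len 0.2978328622798335 0.1576601519881959
stand [[-29.71653859 -48.73326355]
 [-27.76277042  40.48028951]
 [-34.88706445 -48.7182143 ]
 [-32.80696729  40.06622878]]
lying [[-109.10837096  -46.29376881]
 [-107.27873546   42.54255487]]
hinge lug [[ 85.3733766  -18.92595122]
 [ 84.86182565  18.94413595]]
arm end [[113.78164914 -10.20512311]
 [113.83034389  11.03973602]]
tool x in fix 0.04550553810443595 0.998964086438949 tool y 0.9989632566124532 -0.0455055037223705
TCP fix [[431.51259429 541.34967549]] [ 1.25099511e+00  2.38709307e-01 -1.41689612e-02  1.31920688e+00
 -2.69645372e-06  1.57076021e+00]
```

Add to h.py:
```python
C=np.array([.56918,-.06399,0]);ax=np.array([.27082,.96263,0]);ay=np.array([-.96263,.27082,0])
def go(x,y,z,yaw=0):
    "fixture mm target for the TCP (z world mm): print shift in tool axes (cm) and turn"
    from scipy.spatial.transform import Rotation as Ro
    o=get_obs();R=o['tool_rot'];p=o['eef_pos']
    T=C+ax*x/1e3+ay*y/1e3;T[2]=z/1e3
    c,s=np.cos(yaw),np.sin(yaw);tx=c*ax+s*ay;G=np.c_[tx,np.cross([0,0,-1],tx),[0,0,-1]]
    print("t",o['time'],"fix",(p-C)@ax*1e3,(p-C)@ay*1e3,p[2]*1e3,"F fix",o['ft_force']@ax,o['ft_force']@ay,o['ft_force'][2],"q",o['q'].round(2))
    print("shift cm",(R.T@(T-p)*100).round(2),"turn",Ro.from_matrix(R.T@G).as_rotvec().round(3))
```

```text
(no output)
```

Emit:
play_rows(increments=[[-3.8,-3.1,0,0,0,0.1,-1],[-7.6,-6.2,0,0,0,0.2,-1],[-11.4,-9.3,0,0,0,0.3,-1],[-15.2,-12.4,0,0,0,0.4,-1],[-19,-15.5,0,0,0,0.5,-1]])

```text
time: 0.6
eef_pos: [0.2971, 0.2897, 0.2193]
tool_rot: [[-0.68, 0.733, -0.0], [0.733, 0.68, -0.0], [-0.0, -0.0, -1.0]]
ft_force: [1.8, -0.4, 0.2]
width: 0.0123
```

```bash
python3 -c "
from h import *
go(-65,-4,200,-.022)"
```

```text
t 0.6 fix 266.7631402919399 357.7183156951965 219.33816950638246 F fix 0.09832859600526035 -1.7973352182819757 0.15065846608528582 q [ 0.77  0.05 -0.24  1.28 -0.    1.6 ]
shift cm [-48.17  -9.42   1.94] turn [-0.     0.     1.044]
```

Emit:
play_rows(increments=[[-4.4,-0.9,0,0,0,0.1,-1],[-8.8,-1.8,0,0,0,0.2,-1],[-13.2,-2.7,0,0,0,0.3,-1],[-17.6,-3.6,0,0,0,0.4,-1],[-22,-4.5,0,0,0,0.5,-1]])

```text
time: 1.1
eef_pos: [0.4144, 0.0981, 0.2195]
tool_rot: [[-0.244, 0.97, 0.0], [0.97, 0.244, 0.0], [-0.0, 0.0, -1.0]]
ft_force: [0.8, 1.2, -0.2]
width: -0.0001
```

```bash
python3 -c "
from h import *
go(-65,-4,200,-.022)"
```

```text
t 1.1 fix 114.12219971255202 192.92106959866572 219.47552490291136 F fix 1.3397185421144804 -0.4711142523920723 -0.1849357345572284 q [ 0.23  0.07 -0.22  1.28 -0.    1.56]
shift cm [-25.34   8.16   1.95] turn [ 0.    -0.     0.543]
```

Emit:
play_rows(increments=[[-4.5,1.5,0,0,0,0.11,-1],[-9,2.9,0,0,0,0.22,-1],[-13.5,4.4,0,0,0,0.33,-1],[-18,5.8,0,0,0,0.44,-1],[-22.5,7.3,0,0,0,0.53,-1]])

```text
time: 1.6
eef_pos: [0.541, -0.1019, 0.2193]
tool_rot: [[0.28, 0.96, -0.0], [0.96, -0.28, 0.0], [-0.0, -0.0, -1.0]]
ft_force: [0.9, 0.7, 0.9]
width: -0.0001
```

```bash
python3 -c "
from h import *
go(-65,-4,200,-.022)"
```

```text
t 1.6 fix -44.085115778025234 16.896794751075564 219.25455089021108 F fix 0.9162078035185593 -0.6501670455408115 0.9016008179326181 q [-0.19  0.28  0.05  1.34 -0.    1.67]
shift cm [-2.07  2.11  1.92] turn [-0.     0.     0.013]
```

Emit:
play_rows(increments=[[-1.0,1.0,0.6,0,0,0.01,-1],[-2.0,1.8,1.2,0,0,0.01,-1],[-2.0,1.8,2,0,0,0.01,-1],[-2.0,1.8,4,0,0,0.01,-1],[-2.0,1.8,6,0,0,0.01,-1]])

```text
time: 2.1
eef_pos: [0.5515, -0.1226, 0.1589]
tool_rot: [[0.283, 0.959, 0.0], [0.959, -0.283, 0.0], [0.0, -0.0, -1.0]]
ft_force: [-0.5, 0.3, 0.6]
width: 0.0004
```

```bash
python3 -c "
from h import *
go(-65,-4,87,-.022)
a=get_image('wrist')[:,:,::-1];b=get_image('scene')[:,:,::-1][170:330,200:440]
b=cv2.resize(b,(600,400))
a=cv2.resize(a,(267,200))
cv2.imwrite('pics/a1.png',np.vstack([b,np.pad(a,((0,0),(0,333),(0,0)))]))"
```

```text
t 2.1 fix -61.22713485826136 1.1048383080548074 158.88282928323238 F fix 0.19961329187197216 0.5820081146735978 0.5724340645393513 q [-0.22  0.33 -0.04  1.2   0.    1.64]
shift cm [-0.37  0.52  7.19] turn [-0.    -0.     0.009]
```

View pics/a1.png

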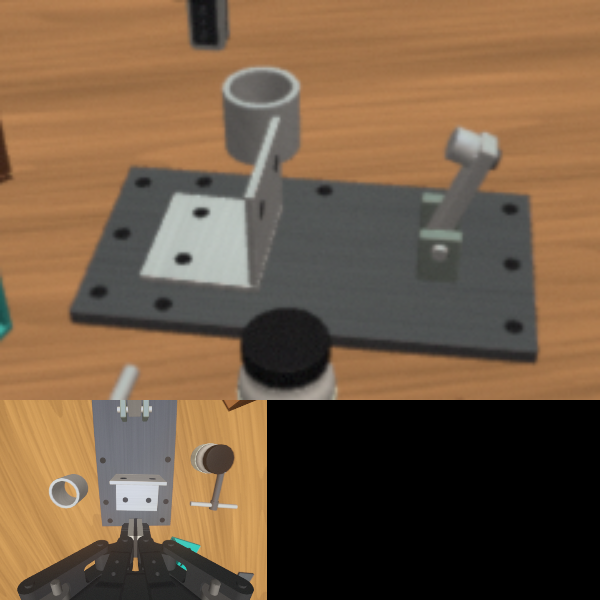

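```bash
python3 -c "
from h import *
Z=np.array([0,0,1.])
o=get_obs()
for n in ('scene','top','wrist'):
  print(n,'plate C',w2px(n,C+.012*Z),'tip',w2px(n,o['eef_pos']-.025*Z),'heel top ends',w2px(n,[C-.029*ax+s*.045*ay-.004*ay+.092*Z for s in(-1,1)]))
cv2.imwrite('pics/a2.png',get_image('scene')[:,:,::-1])
"
```

```text
scene plate C [[323.44304026 269.72697081]] tip [[284.66569809 207.30074197]] heel top ends [[300.25605899 249.18462811]
 [309.26769753 216.49260068]]
top plate C [[316.8037772  250.34664141]] tip [[358.24193946 260.34692677]] heel top ends [[343.42822838 220.99471033]
 [328.59764715 280.69972287]]
wrist plate C [[327.16025994 145.83114028]] tip [[323.63811259 270.51797006]] heel top ends [[404.52443952 198.18787631]
 [263.90797025 199.8474717 ]]
```

View pics/a2.png

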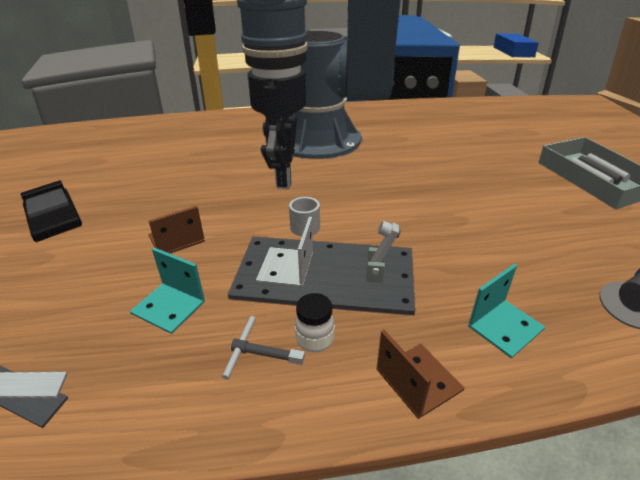

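```bash
python3 -c "
from h import *
o=get_obs(); print(o['time'],o['eef_pos'],o['q'])
for n in('scene','top','wrist'):
  print(n,[w2px(n,o['eef_pos']+[0,0,d])[0].round(0).tolist() for d in(-.025,0,.025,.05)])
a=get_image('top')[:,:,::-1][150:330,240:480];w=get_image('wrist')[:,:,::-1][180:420,200:460]; s=get_image('scene')[:,:,::-1][140:280,230:400]
r=lambda i:cv2.resize(i,(400,300))
cv2.imwrite('pics/a3.png',np.vstack([np.hstack([r(a),r(w)]),np.hstack([r(s),r(s)*0])]))"
```

```text
2.25 [ 0.5507443  -0.12251963  0.15869962] [-2.18949422e-01  3.32942874e-01 -3.70698165e-02  1.20361205e+00
  9.22260401e-05  1.63874816e+00]
scene [[284.0, 207.0], [284.0, 193.0], [283.0, 179.0], [282.0, 164.0]]
top [[359.0, 260.0], [360.0, 259.0], [361.0, 259.0], [363.0, 259.0]]
wrist [[324.0, 271.0], [323.0, 291.0], [323.0, 317.0], [322.0, 354.0]]
```

View pics/a3.png

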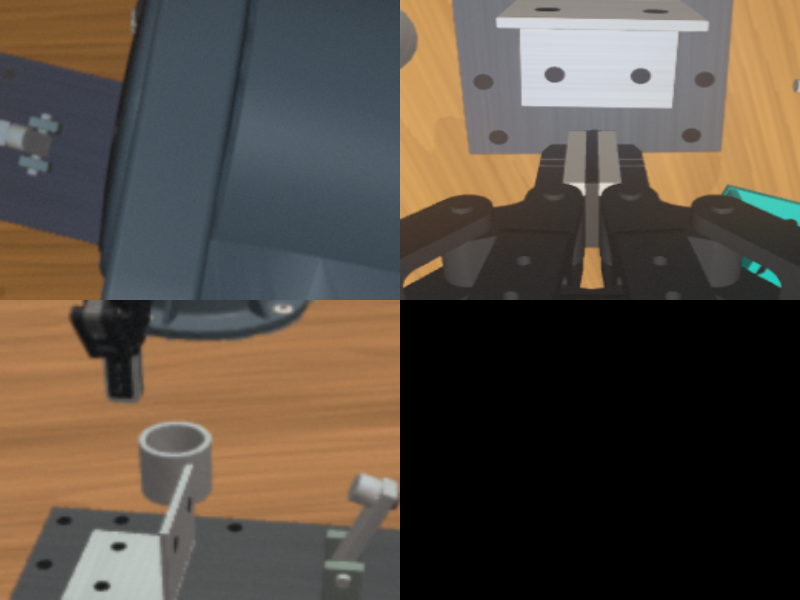

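```bash
python3 -c "
from h import *
o=get_obs();R=o['tool_rot'];p=o['eef_pos']
c=camera_info('wrist');print('cam in tool mm',(R.T@(-c['R'].T@c['t']-p)*1e3).round(0))
def ray(n,uv):
  a=px2w(n,[uv],.3)[0];b=px2w(n,[uv],.0)[0];return a,(b-a)/np.linalg.norm(b-a)
a,d=ray('wrist',(323.5,284));b,e=ray('scene',(282.5,187))
s=np.linalg.lstsq(np.c_[d,-e],b-a,rcond=None)[0]
print('tri in tool mm',(R.T@(a+d*s[0]-p)*1e3).round(1),(R.T@(b+e*s[1]-p)*1e3).round(1))
for z in (-20,0,20,25): 
  for x in(-11,0,11): print(z,x,w2px('wrist',p+R@np.array([x,0,z])/1e3).round(0),w2px('scene',p+R@np.array([x,0,z])/1e3).round(0))
"
```

```text
cam in tool mm [  77.    1. -154.]
tri in tool mm [ 6.6  0.2 -6.4] [-0.1  0.  -9.6]
-20 -11 [[323. 333.]] [[275. 180.]]
-20 0 [[323. 311.]] [[282. 181.]]
-20 11 [[323. 288.]] [[289. 181.]]
0 -11 [[323. 311.]] [[276. 192.]]
0 0 [[323. 291.]] [[283. 192.]]
0 11 [[323. 270.]] [[290. 193.]]
20 -11 [[323. 292.]] [[277. 203.]]
20 0 [[323. 274.]] [[284. 204.]]
20 11 [[323. 255.]] [[291. 204.]]
25 -11 [[323. 288.]] [[277. 206.]]
25 0 [[323. 271.]] [[284. 206.]]
25 11 [[323. 252.]] [[291. 207.]]
```

Emit:
play_rows(increments=[[0,0.3,2,0,0,0.005,-1],[0,0.5,4,0,0,0.009,-1],[0,0.5,6,0,0,0.009,-1],[0,0.5,7.2,0,0,0.009,-1],[0,0.5,7.2,0,0,0.009,-1]])

```text
time: 2.9
eef_pos: [0.5564, -0.1252, 0.0868]
tool_rot: [[0.293, 0.956, -0.002], [0.956, -0.293, 0.0], [-0.0, -0.002, -1.0]]
ft_force: [-1.6, 0.8, 0.0]
width: -0.0
```

```bash
python3 -c "
from h import *
go(-46,-4,87,-.022)
o=get_obs();p=o['eef_pos']
print([w2px('scene',p+[0,0,d])[0].round(0).tolist() for d in(-.025,0,.025)])
s=get_image('scene')[:,:,::-1][190:300,230:400];w=get_image('wrist')[:,:,::-1][160:400,200:460]
cv2.imwrite('pics/a4.png',np.hstack([cv2.resize(s,(460,300),interpolation=2),cv2.resize(w,(325,300))]))"
```

```text
t 2.9 fix -62.37829074994387 -4.318319113386755 86.78455442384053 F fix 0.3084777177596704 1.7750071846745694 0.023746371315512937 q [-0.22  0.39 -0.14  1.04 -0.    1.65]
shift cm [ 1.64 -0.07 -0.02] turn [-0.002  0.    -0.001]
[[286.0, 246.0], [285.0, 233.0], [284.0, 220.0]]
```

View pics/a4.png

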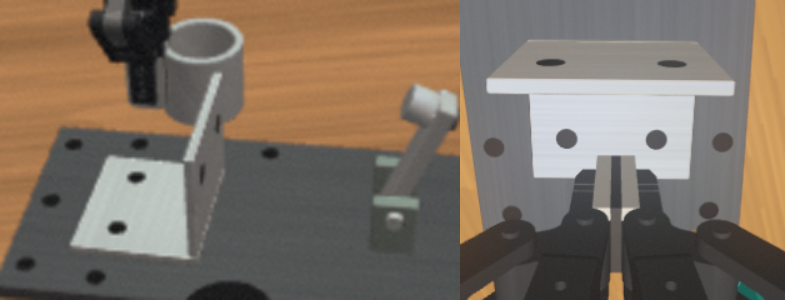

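Emit:
play_rows(increments=[[0.4,0,0,0,0,0,-1],[0.8,0,0,0,0,0,-1],[1.2,0,0,0,0,0,-1],[1.6,0,0,0,0,0,-1],[1.9,0,0,0,0,0,-1]])

```text
time: 3.5
eef_pos: [0.5629, -0.1069, 0.0876]
tool_rot: [[0.293, 0.956, 0.0], [0.956, -0.293, -0.0], [-0.0, 0.0, -1.0]]
ft_force: [0.1, 0.3, -0.1]
width: 0.0001
```

```bash
python3 -c "
from h import *
go(-30,-4,87,-.022)"
```

```text
t 3.5 fix -42.974477934321705 -5.515014968929431 87.64255454315825 F fix 0.3438940925332982 0.03777874889055257 -0.05617645760872007 q [-0.19  0.39 -0.14  1.04 -0.    1.68]
shift cm [ 1.29 -0.18  0.06] turn [ 0.     0.    -0.001]
```

Emit:
play_rows(increments=[[0.2,0,0,0,0,0,-1],[0.4,0,0,0,0,0,-1],[0.6,0,0,0,0,0,-1],[0.8,0,0,0,0,0,-1],[1.0,0,0,0,0,0,-1]])

```text
time: 4.0
eef_pos: [0.5656, -0.0977, 0.0875]
tool_rot: [[0.294, 0.956, -0.0], [0.956, -0.294, -0.0], [-0.0, -0.0, -1.0]]
ft_force: [-0.1, -0.1, 1.1]
width: -0.0
```

```bash
python3 -c "
from h import *
go(-30,-4,87,-.022)
s=get_image('scene')[:,:,::-1][190:300,230:400];w=get_image('wrist')[:,:,::-1][160:400,200:460]
cv2.imwrite('pics/a5.png',np.hstack([cv2.resize(s,(460,300),interpolation=2),cv2.resize(w,(325,300))]))"
```

```text
t 4.0 fix -33.36460973882904 -5.695824603599273 87.49634843319893 F fix -0.18040855236943973 0.09001700080867017 1.0886496137615318 q [-0.17  0.39 -0.14  1.04 -0.    1.7 ]
shift cm [ 0.33 -0.18  0.05] turn [-0.     0.    -0.002]
```

View pics/a5.png

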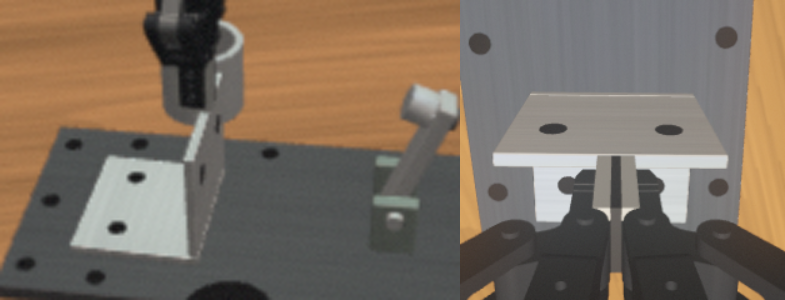

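The fingers are above the bracket's top edge and there is no contact. The real tips therefore sit about 35 mm higher than stated, at roughly TCP z + 10 mm. I'll back off and go lower.

Emit:
play_rows(increments=[[-1.6,-0.1,0,0,0,0,-1],[-3.2,-0.2,0,0,0,0,-1],[-3.2,-0.2,1.5,0,0,0,-1],[-3.2,-0.2,3.0,0,0,0,-1],[-3.2,-0.2,3.2,0,0,0,-1]])

```text
time: 4.6
eef_pos: [0.5526, -0.1289, 0.0541]
tool_rot: [[0.295, 0.956, -0.003], [0.956, -0.295, 0.0], [-0.001, -0.003, -1.0]]
ft_force: [-0.6, -0.0, -0.2]
width: -0.0001
```

Emit:
play_rows(increments=[[0.4,0,0,0,0,0,-1],[0.8,0,0,0,0,0,-1],[1.1,0,0,0,0,0,-1],[1.4,0,0,0,0,0,-1],[1.7,0,0,0,0,0,-1]])

```text
time: 5.1
eef_pos: [0.5596, -0.1111, 0.0559]
tool_rot: [[0.293, 0.956, 0.001], [0.956, -0.293, -0.0], [-0.0, 0.001, -1.0]]
ft_force: [0.2, -1.1, 0.5]
width: -0.0002
```

```bash
python3 -c "
from h import *
go(-40,-4,55,-.022)"
```

```text
t 5.1 fix -47.97994815414473 -3.5412939503656022 55.86144153891029 F fix -1.0275065993547308 -0.5280315672422609 0.5156426914267024 q [-0.2   0.41 -0.19  0.96 -0.    1.67]
shift cm [0.8  0.03 0.09] turn [ 0.001  0.    -0.001]
```

Emit:
play_rows(increments=[[0.2,0,0,0,0,0,-1],[0.4,0,0,0,0,0,-1],[0.6,0,0,0,0,0,-1],[0.8,0,0,0,0,0,-1],[1.0,0,0,0,0,0,-1]])

```text
time: 5.6
eef_pos: [0.5623, -0.1021, 0.0557]
tool_rot: [[0.294, 0.956, 0.0], [0.956, -0.294, -0.001], [-0.0, 0.0, -1.0]]
ft_force: [-0.8, -2.4, 1.8]
width: -0.0002
```

```bash
python3 -c "
from h import *
go(-30,-4,55,-.022)
s=get_image('scene')[:,:,::-1][190:300,230:400];w=get_image('wrist')[:,:,::-1][160:400,200:460]
cv2.imwrite('pics/a6.png',np.hstack([cv2.resize(s,(460,300),interpolation=2),cv2.resize(w,(325,300))]))"
```

```text
t 5.6 fix -38.57785750577009 -3.6715504327365918 55.672981548337496 F fix -2.5123908268924167 0.09561636142206527 1.8458107775140506 q [-0.18  0.42 -0.19  0.96 -0.    1.69]
shift cm [0.86 0.01 0.07] turn [ 0.     0.    -0.002]
```

View pics/a6.png

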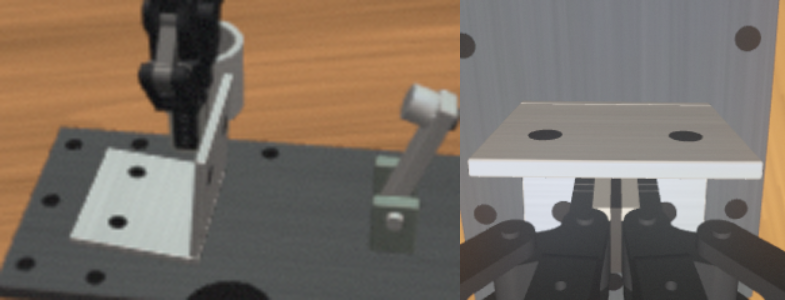

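Emit:
play_rows(increments=[[0.4,0,0,0,0,0,-1],[0.8,0,0,0,0,0,-1],[1.2,0,0.1,0,0,0,-1],[1.6,0,0.2,0,0,0,-1],[2.0,0,0.2,0,0,0,-1]])

```text
time: 6.2
eef_pos: [0.5681, -0.0823, 0.0532]
tool_rot: [[0.293, 0.956, -0.0], [0.956, -0.293, 0.0], [0.0, -0.0, -1.0]]
ft_force: [-0.2, -1.6, -0.3]
width: -0.0001
```

Emit:
play_rows(increments=[[0.4,0,0,0,0,0,-1],[0.8,0,0.1,0,0,0,-1],[1.2,0,0.2,0,0,0,-1],[1.5,0,0.2,0,0,0,-1],[1.8,0,0.2,0,0,0,-1]])

```text
time: 6.7
eef_pos: [0.5734, -0.0653, 0.0515]
tool_rot: [[0.293, 0.956, -0.0], [0.956, -0.293, 0.0], [0.0, -0.0, -1.0]]
ft_force: [-0.2, 0.0, 0.0]
width: 0.0
```

```bash
python3 -c "
from h import *
go(10,-4,52,-.022)"
```

```text
t 6.7 fix -0.07930216397413699 -4.456829863585292 51.47824953705192 F fix -0.014377314553088416 0.1649694820294616 0.034781850331612976 q [-0.11  0.43 -0.18  0.96  0.    1.76]
shift cm [ 1.01 -0.07 -0.05] turn [-0.    -0.    -0.002]
```

Emit:
play_rows(increments=[[0.3,0,0,0,0,0,-1],[0.6,0,0,0,0,0,-1],[0.9,0,0,0,0,0,-1],[0.9,0,0,0,0,0,-1],[0.9,0,0,0,0,0,-1]])

```text
time: 7.2
eef_pos: [0.576, -0.057, 0.0515]
tool_rot: [[0.293, 0.956, -0.0], [0.956, -0.293, -0.0], [-0.0, 0.0, -1.0]]
ft_force: [-0.1, 0.0, -0.3]
width: -0.0003
```

```bash
python3 -c "
from h import *
go(10,-4,52,-.022)
Z=np.array([0,0,1.])
for n in('scene','wrist'):print(n,'pred stand-top',w2px(n,[C-.029*ax+s*.045*ay-.004*ay+.092*Z for s in(-1,1)]),'lying end',w2px(n,[C+.051*ax+s*.045*ay-.004*ay+.018*Z for s in(-1,1)]))
s=get_image('scene')[:,:,::-1][190:310,230:420];w=get_image('wrist')[:,:,::-1]
cv2.imwrite('pics/a7.png',np.hstack([cv2.resize(s,(475,300),interpolation=2),cv2.resize(w,(325,300))]))"
```

```text
t 7.2 fix 8.610345229709162 -4.693673924359622 51.530234718439885 F fix -0.0015479971861159997 0.07246321024458346 -0.3395513563418227 q [-0.1   0.43 -0.18  0.96 -0.    1.77]
shift cm [ 0.14 -0.07 -0.05] turn [ 0.     0.    -0.002]
scene pred stand-top [[300.25605899 249.18462811]
 [309.26769753 216.49260068]] lying end [[351.09682387 289.21240361]
 [354.96187299 254.38310034]]
wrist pred stand-top [[431.10592694 412.33700402]
 [216.64733706 416.1988149 ]] lying end [[402.86996956 190.49231591]
 [238.01237275 194.52037241]]
```

View pics/a7.png

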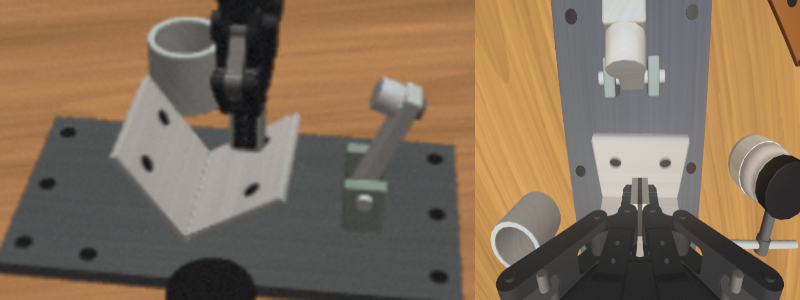

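Emit:
play_rows(increments=[[0.3,0,0.2,0,0,0,-1],[0.6,0,0.4,0,0,0,-1],[0.9,0,0.6,0,0,0,-1],[1.1,0,0.8,0,0,0,-1],[1.1,0,0.8,0,0,0,-1]])

```text
time: 7.8
eef_pos: [0.5791, -0.0462, 0.0431]
tool_rot: [[0.293, 0.956, -0.001], [0.956, -0.293, 0.0], [-0.0, -0.001, -1.0]]
ft_force: [0.4, 0.4, 0.2]
width: -0.0001
```

```bash
python3 -c "
from h import *
go(10,-4,52,-.022)"
```

```text
t 7.8 fix 19.85455917194412 -4.712317097916102 43.08988235121553 F fix 0.5123685819204844 -0.25516840675026364 0.24582826583246736 q [-0.08  0.44 -0.18  0.95 -0.    1.79]
shift cm [-0.99 -0.05 -0.89] turn [-0.001  0.    -0.001]
```

Emit:
play_rows(increments=[[0,0,-2,0,0,0,-1],[0,0,-5,0,0,0,-1],[0,0,-9,0,0,0,-1],[3,0,-11.5,0,0,0,-1],[7,0,-12,0,0,0,-1]])

```text
time: 8.3
eef_pos: [0.6015, 0.0198, 0.1675]
tool_rot: [[0.296, 0.955, 0.006], [0.955, -0.296, -0.0], [0.001, 0.005, -1.0]]
ft_force: [1.2, -0.1, -0.0]
width: 0.0001
```

Emit:
play_rows(increments=[[4,0,0,0,0,0,-1],[6.5,0,0,0,0,0,-1],[7,0,0,0,0,0,-1],[7,0,0,0,0,0,-1],[7,0,0,0,0,0,-1]])

```text
time: 8.8
eef_pos: [0.62, 0.0866, 0.1634]
tool_rot: [[0.294, 0.956, -0.001], [0.956, -0.294, -0.0], [-0.001, -0.0, -1.0]]
ft_force: [0.1, -0.1, -0.1]
width: -0.0002
```

```bash
python3 -c "
from h import *
go(160,0,80,0)
Z=np.array([0,0,1.])
print('pred scene stand-top',w2px('scene',[C-.029*ax+s*.045*ay-.004*ay+.092*Z for s in(-1,1)]),'lying end',w2px('scene',[C+.051*ax+s*.045*ay-.004*ay+.018*Z for s in(-1,1)]))
s=get_image('scene')[:,:,::-1][180:310,230:420]
cv2.imwrite('pics/a8.png',cv2.resize(s,(760,520),interpolation=2))"
```

```text
t 8.8 fix 158.67926097296012 -8.141958654690093 163.3742627806461 F fix -0.09226972795387367 -0.15266120160976393 -0.06502548154830512 q [ 0.14  0.43  0.13  1.27 -0.    2.01]
shift cm [ 0.12 -0.81  8.34] turn [-0.     0.001 -0.024]
pred scene stand-top [[300.25605899 249.18462811]
 [309.26769753 216.49260068]] lying end [[351.09682387 289.21240361]
 [354.96187299 254.38310034]]
```

View pics/a8.png

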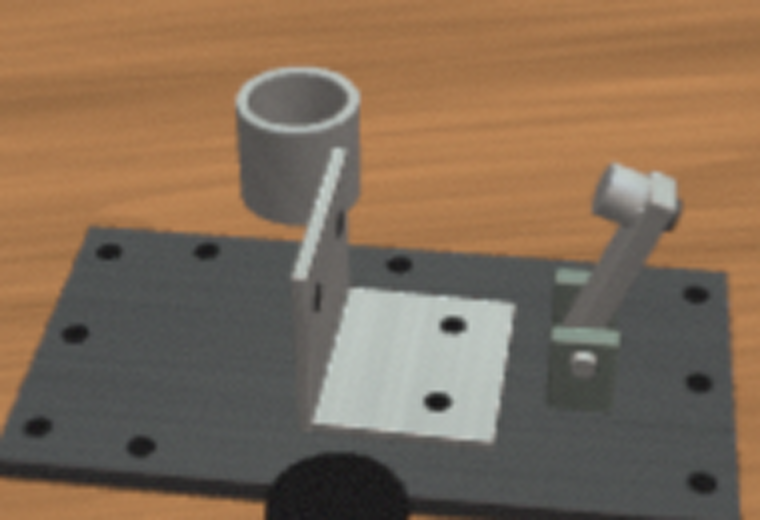

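Emit:
play_rows(increments=[[0,-0.4,2,0,0,-0.012,-1],[0,-0.8,4.5,0,0,-0.024,-1],[0,-0.8,7,0,0,-0.024,-1],[0,-0.8,8.7,0,0,-0.024,-1],[0,-0.8,8.8,0,0,-0.024,-1]])

```text
time: 9.35
eef_pos: [0.6109, 0.0882, 0.0734]
tool_rot: [[0.272, 0.962, -0.004], [0.962, -0.272, -0.001], [-0.002, -0.004, -1.0]]
ft_force: [-0.9, 0.0, 0.4]
width: 0.0007
```

Emit:
play_rows(increments=[[-0.6,0,0,0,0,0,-1],[-1.2,0,0,0,0,0,-1],[-1.8,0,0,0,0,0,-1],[-2.3,0,0,0,0,0,-1],[-2.8,0,0,0,0,0,-1]])

```text
time: 9.85
eef_pos: [0.6052, 0.0621, 0.0761]
tool_rot: [[0.271, 0.963, 0.001], [0.963, -0.271, -0.0], [0.0, 0.001, -1.0]]
ft_force: [-0.4, 0.2, 0.2]
width: -0.0001
```

Emit:
play_rows(increments=[[-0.5,0,0,0,0,0,-1],[-1.0,0,0,0,0,0,-1],[-1.5,0,0,0,0,0,-1],[-2,0,0,0,0,0,-1],[-2.4,0,0,0,0,0,-1]])

```text
time: 10.35
eef_pos: [0.5985, 0.0391, 0.0754]
tool_rot: [[0.271, 0.963, -0.0], [0.963, -0.271, -0.0], [-0.0, -0.0, -1.0]]
ft_force: [-0.3, 0.8, -0.5]
width: 0.0
```

```bash
python3 -c "
from h import *
go(70,0,75,0)"
```

```text
t 10.35 fix 107.20903061629308 -0.24575093049111 75.4471785104074 F fix 0.7264981820234696 0.5439432360445384 -0.5453866825208913 q [ 0.07  0.44 -0.09  1.04 -0.    1.91]
shift cm [-3.72 -0.03  0.05] turn [-0.  0.  0.]
```

Emit:
play_rows(increments=[[-0.4,0,0,0,0,0,-1],[-0.8,0,0,0,0,0,-1],[-1.2,0,0,0,0,0,-1],[-1.6,0,0,0,0,0,-1],[-2.0,0,0,0,0,0,-1]])

```text
time: 10.85
eef_pos: [0.593, 0.02, 0.0754]
tool_rot: [[0.271, 0.963, -0.0], [0.963, -0.271, -0.0], [-0.0, -0.0, -1.0]]
ft_force: [0.5, 1.1, -0.3]
width: -0.0004
```

Emit:
play_rows(increments=[[-0.4,0,0,0,0,0,-1],[-0.8,0,0,0,0,0,-1],[-1.2,0,0,0,0,0,-1],[-1.5,0,0,0,0,0,-1],[-1.7,0,0,0,0,0,-1]])

```text
time: 11.35
eef_pos: [0.5885, 0.0036, 0.0755]
tool_rot: [[0.271, 0.963, -0.0], [0.963, -0.271, -0.0], [-0.0, 0.0, -1.0]]
ft_force: [0.2, 0.9, 0.1]
width: -0.0001
```

```bash
python3 -c "
from h import *
go(70,0,75,0)
cv2.imwrite('pics/n1.png',get_image('scene')[:,:,::-1])
w=get_image('wrist');cv2.imwrite('pics/n2.png',w[:,:,::-1])"
```

```text
t 11.35 fix 70.31208431322355 -0.31852820836772544 75.52898467446526 F fix 0.9002140790169337 -0.006263263320769058 0.0608309816683343 q [ 0.01  0.43 -0.12  1.03 -0.    1.85]
shift cm [-0.03 -0.03  0.05] turn [0. 0. 0.]
```

Emit:
play_rows(increments=[[-0.3,0,0.1,0,0,0,-1],[-0.6,0,0.2,0,0,0,-1],[-0.9,0,0.4,0,0,0,-1],[-1.2,0,0.6,0,0,0,-1],[-1.4,0,0.7,0,0,0,-1]])

```text
time: 11.95
eef_pos: [0.5846, -0.0098, 0.0682]
tool_rot: [[0.271, 0.963, -0.0], [0.963, -0.271, -0.0], [-0.0, -0.0, -1.0]]
ft_force: [-0.0, -0.3, 1.1]
width: 0.0002
```

Emit:
play_rows(increments=[[-0.2,0,0.1,0,0,0,-1],[-0.4,0,0.2,0,0,0,-1],[-0.4,0,0.2,0,0,0,-1],[-0.4,0,0.2,0,0,0,-1],[-0.4,0,0.2,0,0,0,-1]])

```text
time: 12.45
eef_pos: [0.5838, -0.0133, 0.0666]
tool_rot: [[0.27, 0.963, 0.0], [0.963, -0.27, -0.0], [0.0, 0.0, -1.0]]
ft_force: [0.1, -0.3, -0.3]
width: -0.0002
```

```bash
python3 -c "
from h import *
go(40,0,150,0)"
```

```text
t 12.45 fix 52.80295641183848 -0.368059899879616 66.5741413025132 F fix -0.26950019605617276 -0.16474604745264282 -0.2807428247289157 q [-0.02  0.43 -0.14  1.   -0.    1.82]
shift cm [-1.28 -0.04 -8.34] turn [ 0. -0.  0.]
```

Contact force is gone, so the arm has probably fallen shut. I'll lift clear, move back and check.

Emit:
play_rows(increments=[[0,0,-2,0,0,0,-1],[0,0,-5,0,0,0,-1],[0,0,-9,0,0,0,-1],[3,0,-12,0,0,0,-1],[7,0,-13,0,0,0,-1]])

```text
time: 12.95
eef_pos: [0.6041, 0.0536, 0.2006]
tool_rot: [[0.273, 0.962, 0.005], [0.962, -0.273, 0.0], [0.002, 0.005, -1.0]]
ft_force: [1.0, 0.0, -0.9]
width: 0.0002
```

Emit:
play_rows(increments=[[4,0,0,0,0,0,-1],[7,0,0,0,0,0,-1],[7,0,0,0,0,0,-1],[7,0,0,0,0,0,-1],[7,0,0,0,0,0,-1]])

```text
time: 13.45
eef_pos: [0.6213, 0.1207, 0.1964]
tool_rot: [[0.271, 0.963, -0.0], [0.963, -0.271, -0.0], [-0.001, -0.0, -1.0]]
ft_force: [-1.3, 0.2, -0.6]
width: -0.0001
```

```bash
python3 -c "
from h import *
go(160,0,80,0)
s=get_image('scene')[:,:,::-1][180:310,230:420];w=get_image('wrist')[:,:,::-1]
t=get_image('top')[:,:,::-1][130:370,210:450]
cv2.imwrite('pics/a9.png',np.hstack([cv2.resize(s,(526,360),interpolation=2),np.vstack([cv2.resize(w,(240,180)),cv2.resize(t,(240,180))])]))"
```

```text
t 13.45 fix 191.93311918162703 -0.15980252894419966 196.40845248268556 F fix -0.11393229118653231 1.2832375598127146 -0.5868908978859876 q [ 0.19  0.43  0.22  1.36 -0.    2.04]
shift cm [-3.190e+00 -1.000e-02  1.164e+01] turn [-0.     0.001 -0.   ]
```

View pics/a9.png

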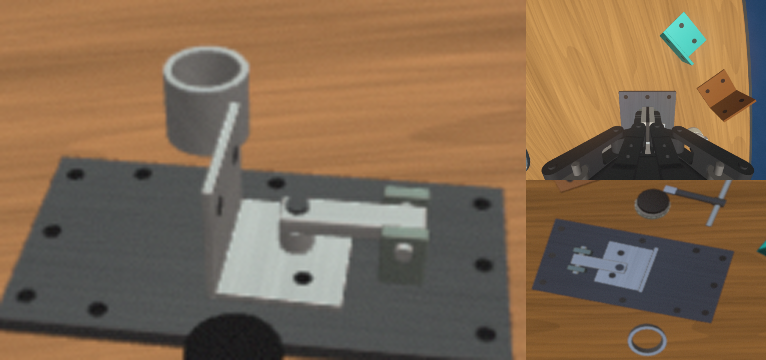

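The hold-down is level with its foot on the lying leg, the other leg is standing, and the pipe, jar and key haven't moved. I'm handing the job in.

```bash
python3 -c "
from rig import *
print(finish_job())"
```

```text
the job is handed in; nothing more can be done
None
```

The bracket is rolled over onto its other leg and the hold-down's foot is resting on it. I handed the job in at about 13.5 s of the 45 s allowed, with the robot clear of everything.

- **Bracket:** I pushed the top of the standing leg with shut fingertips, and the readings at the end of each move were about 2.5 N at most. It pivoted and fell onto that leg. In the scene picture its edges then matched the predicted spot to about 1–6 pixels, so the heel stayed in place to within about 3–5 mm.
- **Hold-down:** I pushed it from behind with about 1 N until it fell shut. The last pictures show it level, with its foot on the lying leg and the other leg standing. The pipe piece, jar and chuck key showed no sign of having moved, judged by eye.

**Disagreement with the interface text:** the shut fingertips looked about 35 mm shorter than the stated 25 mm ahead of the TCP. My first approach passed over the bracket without touching it, which confirmed this. I then worked about 30 mm lower.

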